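Index the sample carousel to its next stop and lock it

TASK

The sample carousel was left standing between two of its click stops. Push its upright post gently round, counter-clockwise as seen from above, until you feel the carousel click into the next stop - not past it - and let go of it; then press the black knob in the middle fully down to lock it there. Do not force anything, and leave the other things on the bench where they are.

Things in the scene. Friction and masses are not known exactly. Their poses are not given: they have to be found in the camera images.
- drum: White fixed drum, 192 mm across on a grey foot 224 mm across, that carries the carousel. Origin at the centre of its underside on the bench, z up along the carousel's axis; x is the direction of the post when joint carousel reads 0.
- carousel (a joint): Turn of the carousel, rad, growing counter-clockwise from above. It stays where it is left. Inside, unseen, are five click stops 72 degrees apart, placed differently each time: it starts at 0.11 to 0.55, the next stop lies somewhere in 0.70 to 1.10, the last one is below -0.15. From about 0.1 rad before the stop a spring ball rides over a low bump, then draws the disc into the stop and holds it.
- post (a point): Centre of the top of the one upright round steel post to push: 16 mm diameter, 48 mm tall above the disc (top 106 mm above the bench), 100 mm from the axis; it turns with the disc. Pushing it takes about 1 N, 4 to 7 N over the low bump, then about none as the disc clicks forward; some 8 mm on, a high bump resists, rising by 3 N per mm past 20 N: never cross it.
- axis (a point): Centre of the disc's top face, on the turning axis. The disc (carousel) is aluminium, 236 mm across, 8 mm thick, its top 58 mm above the bench; ten fixed white tube caps, 15 mm wide and up to 11 mm above the disc, stand on a circle of 62 mm radius.
- lock_knob (a joint): Travel of the lock knob, m: 0 up (as it starts), 0.010 fully down and locked. It slides straight down against about 4 N and stays where it is left. A hidden pin under it enters at the stops only: elsewhere it meets solid metal after about 2.5 mm.
- knob_top (a point): Centre of the top of the black round lock knob, 38 mm across, on the axis in the middle of the disc, 40 mm above the disc's top face when up.
- tube_rack: Loose blue tube rack, 98 x 172 x 30 mm, with a few tubes, to be left alone. Origin under its centre.
- tip_box: Loose grey box of pipette tips, 80 x 115 x 67 mm, to be left alone. Origin under its centre.
- reagent: Loose amber bottle, 56 mm across, 105 mm tall, to be left alone. Origin under its centre.

How it is judged:
By the outcome, as a careful person would: the job done as asked, in the order asked, and still so for the second after the job is handed in, with the robot touching nothing.
It also fails if it takes over 70 s, if anything falls off the work surface, if the arm or the gripper's body presses on something with over 40 N, if the wrist force passes 120 N, or if a joint passes its speed limit or range.

ROBOT

A 6-joint arm with a two-finger parallel gripper is mounted at the origin on the work surface. World frame = base frame: x ahead of the robot, y to its left, z up, the work surface at z = 0. Lengths are in m, angles in degrees, forces in N, time in s.
With the tool pointing down it reaches from about 0.25 to 0.725 m from the base axis. Payload 9.7 kg.
Tool frame: the origin (TCP) lies midway between the tips of the shut fingers; the grasp point (between the pads) lies 19 mm behind it; z points along the fingers, y is the direction in which the jaws open and shut (so a half turn about z gives the same grasp; the last joint's range is limited). The gripper opens to 85 mm and grips with 20 to 120 N. Pads are 22 mm wide; open, the fingers measure 114 mm over their backs; the gripper's body (76 mm by 85 mm) begins 54 mm behind the grasp point. The pads swing forward as they close: fully open they stand 13 mm farther back than shut.
Start: joints at [63.77, 4.979, 10.078, 95.1, 0, 90], TCP at [0.243, 0.493, 0.231] pointing down, gripper open.
Joint ranges: [-179.16, 179.16], [-48.56, 103.87], [-65.8, 70.77], [-126.05, 130.52], [-82.76, 87.17], [-180, 180]. Speed limits (degrees/s): [127.2, 127.2, 147.25, 180, 180, 180].

INTERFACE

Orientations are given as [roll, pitch, yaw] about the fixed x, y, z axes, in that order (R = Rz(yaw) Ry(pitch) Rx(roll)).
In Python, from workcell import bot, camera, recognise gives the robot as it stands. The module is installed in compiled form; this text tells all that it offers.
- The arm moves only by the tool apply_moves, never from a script. Its argument "targets" is one flat list of numbers, 7 for each row, row after row: the shift along the world's x, y, z in units of 30 mm (1.0 is 30 mm), then the turn, a rotation vector about the world's x, y, z in units of 6 degrees (1.0 is 6 degrees), then the opening, from 0 (shut) to 1 (fully open). A call has 1 to 5 rows; each row is the pose to reach, as a shift and turn from the pose commanded when the call began; what a row does not reach only later rows make up. A row lasts 1/10 s, in which the tool goes at most 50 mm and 8.59 degrees, less where a joint would pass 70% of its speed; a pose out of reach is approached as far as the arm can. A call with a gripper value outside its range is refused whole. The fingers move at their own pace and stop on an object; "newtons" is the grip in N (left out, the last holds). Time passes only in rows, so rows that repeat a pose let the fingers close. It gives the time, the measured TCP pose, the force and the opening at its end, in the units of the state.
- bot.get_obs(): the state, without advancing time (a new reading comes with each control period).
- camera(name): name is "side" or "top"; returns a dict with "img" (420x560x3 uint8, red, green, blue), "intrinsics" (3x3 intrinsics, pixels), "origin" and "rotation" of the camera in the world. Camera axes: x right, y up, looking along -z (the intrinsics and any distortion apply to the point x, -y, -z); pixel columns grow to the right and rows downward; lengths in m; the calibration is good to about 2 mm. A picture is of the moment at which its call begins. There is no depth.
- bot.job_done(): hands the job in, once; it reports no verdict.
Trained networks look in the newest picture that a camera, given by its name, has taken for a name from the list of things; names that differ only in an ending like _2 or _b are one class to them, and where a whole thing is asked for, a point or a joint stands for the part that bears it (a point fixed in the world has none). Each returns a list of dicts, best first, with "conf" (0 to 1); they miss things now and then, are a little off and sometimes report something else, mostly with a low value. They report only what shows in the picture. A call takes as long as a camera call.
- recognise(query, camera): "box" ([left, top, right, bottom] in pixels, round what is visible of it).
The state is a dict: "time": time; "q": joint angles; "qd": joint speeds; "joint_efforts": joint torques, N m; "ee_pos": TCP position; "tcp_rot": TCP orientation; "wrist_force": force on the tool from outside, world axes, zero at the start; "torque": the same for the moment, N m; "opening": finger opening in m.
Only numpy, scipy, OpenCV 4.12 (cv2) and the standard library are available. Lean on these libraries where they do the work, as an engineer would, in place of code of your own. Each camera call takes 0.05 s, during which the arm holds its last target.

## Working session

There is one attempt and no reset: what is moved stays moved. The work goes in short steps, Python scripts to look and compute and a tool call to move; the robot and the scene stay as the last step left them, time stands still between calls to the robot, and variables do not carry over. Pictures are saved under pics/ and viewed, and the job is handed in when it is done.

Besides the shell and the picture viewer there is one more tool, called after "Request:" as name(argument=value, ...) on one line, values as JSON. apply_moves: Moves the arm, as the interface text tells. Its arguments: {"type":"object","properties":{"targets":{"type":"array"},"newtons":{"type":"number"}},"required":["targets"]}

```bash
mkdir -p pics; cat > h.py <<'E'
from workcell import bot,camera,recognise
import numpy as np,cv2
def snap(n,f):
    c=camera(n); cv2.imwrite('pics/'+f,c['img'][:,:,::-1]); return c
def ray(c,u,v):
    K=np.array(c['intrinsics']);d=np.linalg.inv(K)@[u,v,1.]
    d=np.array([d[0],-d[1],-d[2]]); return np.array(c['origin']),np.array(c['rotation'])@d
def at_z(c,u,v,z):
    o,d=ray(c,u,v); return o+d*(z-o[2])/d[2]
def proj(c,p):
    q=np.array(c['rotation']).T@(np.array(p)-c['origin']); q=np.array([q[0],-q[1],-q[2]]); w=np.array(c['intrinsics'])@q; return w[:2]/w[2]
E
python3 - <<'E'
from h import *
for n in('top','side'):
    c=snap(n,n+'0.png'); print(n,{k:np.round(v,3).tolist() for k,v in c.items() if k!='img'},[k for k in c])
    for q in('post','knob_top','drum','axis','tube_rack','tip_box','reagent','carousel'):
        print(q,[(np.round(r['box'],1).tolist(),round(r['conf'],2)) for r in recognise(q,n)[:3]])
o=bot.get_obs();print(o)
E
```

```text
top {'intrinsics': [[461.922, 0.0, 278.73], [0.0, 461.922, 208.03], [0.0, 0.0, 1.0]], 'origin': [0.472, 0.019, 1.134], 'rotation': [5.343, -1.413, -91.08]} ['img', 'intrinsics', 'origin', 'rotation']
post [([202.9, 155.5, 301.1, 254.9], 0.66), ([68.0, 192.7, 150.4, 236.8], 0.61)]
knob_top [([239.0, 186.9, 260.5, 212.4], 0.57)]
drum [([201.0, 154.8, 300.6, 257.1], 0.58)]
axis []
tube_rack [([67.5, 192.5, 149.3, 238.1], 0.61)]
tip_box [([420.7, 208.5, 488.3, 253.7], 0.89)]
reagent [([400.8, 170.2, 433.7, 193.1], 0.94)]
carousel [([199.3, 151.6, 305.0, 256.3], 0.65), ([200.1, 154.5, 300.2, 259.8], 0.6)]
side {'intrinsics': [[510.556, 0.0, 280.91], [0.0, 510.556, 197.587], [0.0, 0.0, 1.0]], 'origin': [0.449, -1.149, 0.964], 'rotation': [52.541, -1.191, -4.657]} ['img', 'intrinsics', 'origin', 'rotation']
post [([245.3, 169.9, 324.6, 218.2], 0.71)]
knob_top [([283.7, 179.2, 291.5, 189.4], 0.6)]
drum [([245.7, 172.6, 323.8, 235.4], 0.64)]
axis [([246.3, 171.7, 324.5, 231.6], 0.88)]
tube_rack [([258.0, 127.0, 285.1, 164.3], 0.7)]
tip_box [([246.8, 304.7, 303.2, 371.5], 0.72)]
reagent [([312.1, 279.7, 335.7, 322.8], 0.94)]
carousel [([245.4, 173.5, 327.4, 222.3], 0.98)]
{'time': 0.9, 'q': array([6.37682755e+01, 4.97861687e+00, 1.00806032e+01, 9.51007968e+01,
       2.82327561e-03, 9.00004375e+01]), 'qd': array([ 0.03309928,  0.18635274, -0.0535829 , -0.06646401, -0.1189149 ,
        0.00760374]), 'joint_efforts': array([-3.98430220e-04, -5.20103753e+01,  4.64852500e+01,  1.64371566e-03,
       -9.77559921e-06,  3.95445613e-05]), 'ee_pos': array([0.24308928, 0.4933647 , 0.23130828]), 'tcp_rot': array([ 1.79998810e+02, -2.82328469e-03,  1.53767838e+02]), 'wrist_force': array([-0.38332868, -1.19968305, -0.05669304]), 'torque': array([-0.01365551, -0.00340785,  0.05134456]), 'opening': 0.08535332255272589}
```

```bash
python3 - <<'E'
import cv2
for n,(a,b,c,d) in {'top':(130,280,180,330),'side':(150,260,230,340)}.items():
    i=cv2.imread(f'pics/{n}0.png'); 
    cv2.imwrite(f'pics/{n}0z.png',cv2.resize(i[a:b,c:d],None,fx=5 if n=='top' else 7,fy=5 if n=='top' else 7,interpolation=cv2.INTER_CUBIC)[:600,:800])
E
sed -i "s/^def at_z/R_=0\ndef at_z/; s/np.array(c\['rotation'\])/RM(c)/g" h.py; cat >> h.py <<'E'
from scipy.spatial.transform import Rotation
def RM(c): return Rotation.from_euler('xyz',c['rotation'],degrees=True).as_matrix()
E
```

```text
(no output)
```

View pics/top0.png

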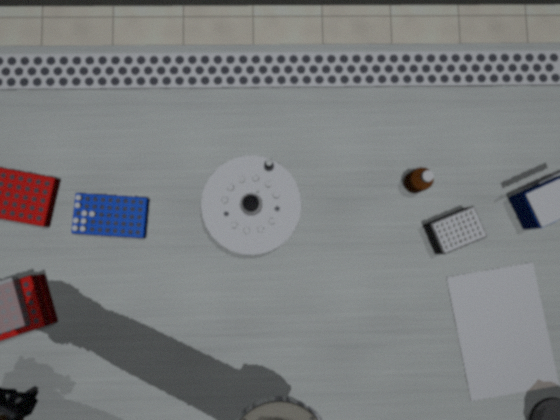

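View pics/side0.png

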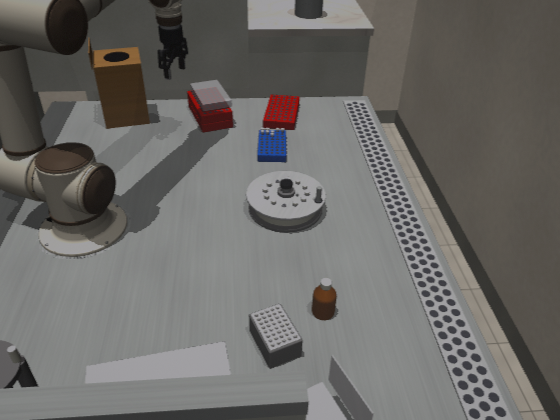

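```bash
sleep 1
```

```text
(no output)
```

View pics/top0z.png

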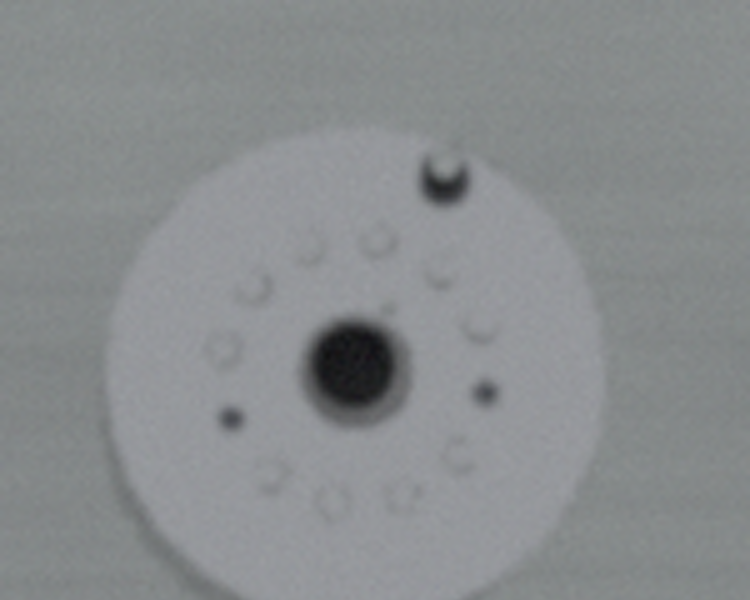

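View pics/side0z.png

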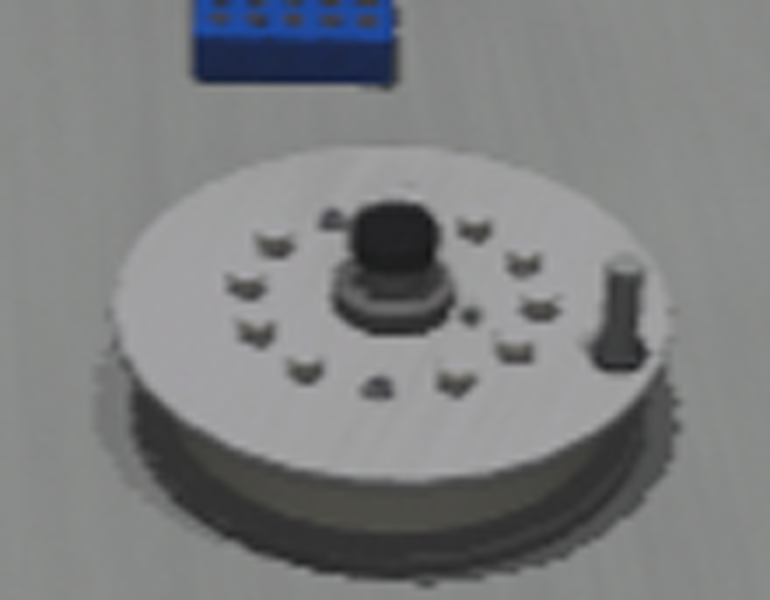

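```bash
cat > pp.py <<'E'
import sys
E
python3 - <<'E'
from h import *
for n,k,p in(('top',(250.6,202.8),(269.2,162.6)),('side',(286.4,180.7),(319.4,187.9))):
    c=camera(n)
    K=at_z(c,*k,.098);P=at_z(c,*p,.106);d=P-K
    print(n,K.round(4),P.round(4),np.hypot(d[0],d[1]),np.degrees(np.arctan2(d[1],d[0])))
    if n=='top':
        # disc rim
        print([at_z(c,*x,.058).round(4) for x in((201.4,205),(300.6,205),(251,155.6))])
E
```

```text
top [0.5814 0.0552 0.098 ] [0.671  0.0118 0.106 ] 0.09957874117128551 -25.8237169280668
[array([0.5823, 0.1712, 0.058 ]), array([ 0.5785, -0.0604,  0.058 ]), array([0.6976, 0.0541, 0.058 ])]
side [0.5814 0.0564 0.098 ] [0.6708 0.0054 0.106 ] 0.10289798053091573 -29.74318619520731
```

Request:
apply_moves(targets=[0.9,-1.14,0,0,0,-1,0,1.8,-2.28,0,0,0,-2,0,2.7,-3.42,0,0,0,-3,0,3.6,-4.56,0,0,0,-4,0,4.5,-5.7,0,0,0,-5,0], newtons=40)

```text
time: 1.5
ee_pos: [0.3788, 0.3209, 0.2314]
tcp_rot: [180.0, -0.0, 123.5]
wrist_force: [0.7, 0.9, -0.6]
opening: 0.0124
```

Request:
apply_moves(targets=[0.9,-1.14,0,0,0,-1,0,1.8,-2.28,0,0,0,-2,0,2.7,-3.42,0,0,0,-3,0,3.6,-4.56,0,0,0,-4,0,4.5,-5.7,0,0,0,-5,0])

```text
time: 2.0
ee_pos: [0.514, 0.1497, 0.2315]
tcp_rot: [180.0, -0.0, 93.5]
wrist_force: [0.1, 0.1, 0.1]
opening: 0.0002
```

Request:
apply_moves(targets=[0.9,-1.14,0,0,0,-1,0,1.8,-2.28,0,0,0,-2,0,2.7,-3.42,0,0,0,-3,0,3.6,-4.56,0,0,0,-4,0,4.5,-5.7,0,0,0,-5,0])

```text
time: 2.5
ee_pos: [0.649, -0.0213, 0.2313]
tcp_rot: [180.0, -0.0, 63.5]
wrist_force: [-0.1, 0.1, 0.4]
opening: 0.0
```

Request:
apply_moves(targets=[0.1,-0.2,-1.2,0,0,0,0,0.1,-0.2,-2.4,0,0,0,0,0.1,-0.2,-3.6,0,0,0,0,0.1,-0.2,-4.5,0,0,0,0,0.1,-0.2,-5.0,0,0,0,0])

```text
time: 3.0
ee_pos: [0.6499, -0.0256, 0.0784]
tcp_rot: [-179.8, 0.1, 63.8]
wrist_force: [-0.9, -1.0, -0.2]
opening: -0.0003
```

```bash
python3 - <<'E'
from h import *
c=snap('top','t1.png');s=snap('side','s1.png')
a=cv2.resize(c['img'][140:260,200:310,::-1],None,fx=3.6,fy=5,interpolation=2)
a=cv2.resize(c['img'][140:240,220:320,::-1],None,fx=4,fy=4,interpolation=2)
b=cv2.resize(s['img'][120:220,240:340,::-1],None,fx=4,fy=4,interpolation=2)
cv2.imwrite('pics/c1.png',np.hstack([a,b]))
o=bot.get_obs();print(o['ee_pos'],o['wrist_force'],proj(c,o['ee_pos']),proj(s,o['ee_pos']))
E
```

```text
[ 0.6499891  -0.02557438  0.07912847] [-0.70720341  0.00730979 -0.59756411] [285.47695878 173.56056433] [313.00658283 202.29664227]
```

View pics/c1.png

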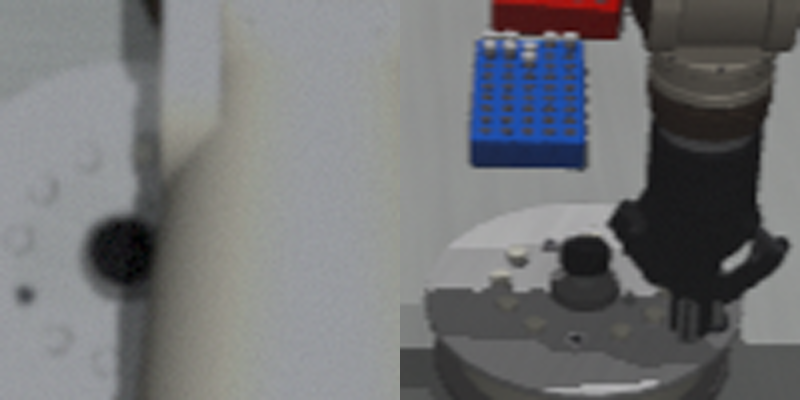

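Request:
apply_moves(targets=[0.07,0.13,0,0,0,0,0,0.14,0.27,0,0,0,0,0,0.2,0.4,0,0,0,0,0,0.27,0.53,0,0,0,0,0,0.27,0.53,0,0,0,0,0])

```text
time: 3.6
ee_pos: [0.6597, -0.009, 0.0818]
tcp_rot: [180.0, -0.0, 63.8]
wrist_force: [0.1, -1.3, -0.1]
opening: -0.0001
```

```bash
cat > arc.py <<'E'
from h import *
import sys
# next call rows: steps of s mm at the post
A=np.array([.581,.0555]); o=bot.get_obs(); p=o['ee_pos'][:2]; y=o['tcp_rot'][2]; th=np.radians(y-90)
r=np.array([np.cos(th),np.sin(th)]);t=np.array([-r[1],r[0]]);q=p-A
print('t',o['time'],'yaw',y,'radial',q@r,'tang',q@t,'F_t',o['wrist_force'][:2]@t,'F_r',o['wrist_force'][:2]@r)
for m in map(float,sys.argv[1:]):
    a=m/100; R=np.array([[np.cos(a),-np.sin(a)],[np.sin(a),np.cos(a)]]); g=A+.1*(R@r)-(.019)*(R@t)
    b=A+.1*r-.019*t
    print(m,((g-b)/.03).round(3),round(np.degrees(a)/6,3))
E
python3 arc.py 5 10 15 20
```

```text
t 3.6 yaw 63.81189838478463 radial 0.09908857501758458 tang -0.02317286763294626 F_t -1.1000313244523374 F_r 0.6910393985938009
5.0 [0.099 0.138] 0.477
10.0 [0.19  0.281] 0.955
15.0 [0.274 0.428] 1.432
20.0 [0.351 0.579] 1.91
```

Request:
apply_moves(targets=[0.04,0.055,0,0,0,0.19,0,0.08,0.11,0,0,0,0.38,0,0.115,0.167,0,0,0,0.57,0,0.152,0.224,0,0,0,0.76,0])

```text
time: 4.0
ee_pos: [0.6638, -0.0031, 0.0813]
tcp_rot: [180.0, 0.0, 68.4]
wrist_force: [-0.5, -1.4, -0.6]
opening: 0.0006
```

```bash
python3 arc.py 1 2 3 4 5
```

```text
t 4.0 yaw 68.42021222872863 radial 0.09852537400862744 tang -0.024015695654894816 F_t -1.5152836224345778 F_r 0.03721362439540878
1.0 [0.018 0.029] 0.095
2.0 [0.036 0.058] 0.191
3.0 [0.053 0.087] 0.286
4.0 [0.07  0.116] 0.382
5.0 [0.087 0.146] 0.477
```

Request:
apply_moves(targets=[0.018,0.029,0,0,0,0.095,0,0.036,0.058,0,0,0,0.19,0,0.053,0.087,0,0,0,0.286,0])

```text
time: 4.3
ee_pos: [0.6654, -0.0005, 0.0813]
tcp_rot: [180.0, 0.0, 70.1]
wrist_force: [0.1, -1.5, 0.1]
opening: 0.0002
```

Request:
apply_moves(targets=[0.016,0.03,0,0,0,0.095,0,0.032,0.06,0,0,0,0.19,0,0.048,0.09,0,0,0,0.286,0])

```text
time: 4.6
ee_pos: [0.6668, 0.0023, 0.0813]
tcp_rot: [180.0, 0.0, 71.8]
wrist_force: [-0.4, -1.7, -0.9]
opening: -0.0001
```

```bash
python3 arc.py 1 2 3 4 5;python3 - <<'E'
from h import *
c=snap('top','t2.png');s=snap('side','s2.png')
a=cv2.resize(c['img'][140:260,190:290,::-1],None,fx=4,fy=4,interpolation=2)
b=cv2.resize(s['img'][140:240,240:340,::-1],None,fx=4,fy=4.8,interpolation=2)
cv2.imwrite('pics/c2.png',np.hstack([a,b]))
E
```

```text
t 4.6 yaw 71.80654121694731 radial 0.09813810505315153 tang -0.02372226279705957 F_t -1.7358950061455527 F_r 0.12798650288577745
1.0 [0.016 0.03 ] 0.095
2.0 [0.032 0.06 ] 0.191
3.0 [0.048 0.09 ] 0.286
4.0 [0.063 0.12 ] 0.382
5.0 [0.078 0.15 ] 0.477
```

View pics/c2.png

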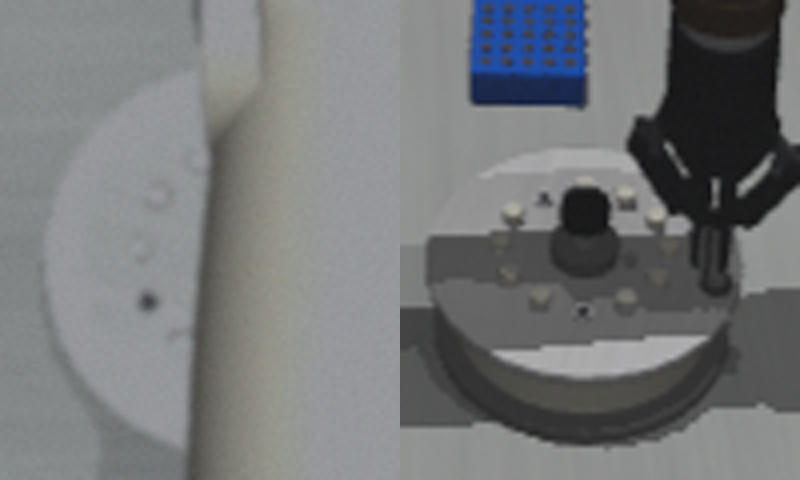

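Request:
apply_moves(targets=[0.016,0.03,0,0,0,0.095,0,0.032,0.06,0,0,0,0.19,0,0.048,0.09,0,0,0,0.286,0])

```text
time: 5.0
ee_pos: [0.6683, 0.005, 0.0813]
tcp_rot: [180.0, 0.0, 73.5]
wrist_force: [0.6, -0.8, -0.1]
opening: -0.0006
```

Request:
apply_moves(targets=[0.0145,0.0305,0,0,0,0.095,0,0.029,0.061,0,0,0,0.19,0,0.043,0.092,0,0,0,0.286,0])

```text
time: 5.3
ee_pos: [0.6696, 0.0078, 0.0813]
tcp_rot: [180.0, 0.0, 75.2]
wrist_force: [0.9, -1.3, 0.5]
opening: -0.0001
```

Request:
apply_moves(targets=[0.0135,0.031,0,0,0,0.095,0,0.027,0.062,0,0,0,0.19,0,0.04,0.093,0,0,0,0.286,0])

```text
time: 5.6
ee_pos: [0.6708, 0.0106, 0.0813]
tcp_rot: [180.0, -0.0, 77.0]
wrist_force: [0.4, -1.1, -0.6]
opening: 0.0001
```

```bash
python3 arc.py 1 2 3 6 9
```

```text
t 5.6 yaw 76.95603249320372 radial 0.09756523616276945 tang -0.023460088492981826 F_t -0.9420922528991414 F_r 0.5983277719207296
1.0 [0.014 0.031] 0.095
2.0 [0.027 0.062] 0.191
3.0 [0.04  0.094] 0.286
6.0 [0.077 0.189] 0.573
9.0 [0.111 0.285] 0.859
```

Request:
apply_moves(targets=[0.014,0.031,0,0,0,0.095,0,0.027,0.062,0,0,0,0.19,0,0.041,0.094,0,0,0,0.286,0])

```text
time: 5.9
ee_pos: [0.672, 0.0134, 0.0813]
tcp_rot: [180.0, -0.0, 78.7]
wrist_force: [0.8, -0.9, 0.5]
opening: -0.0001
```

Request:
apply_moves(targets=[0.013,0.032,0,0,0,0.095,0,0.026,0.064,0,0,0,0.19,0,0.038,0.095,0,0,0,0.286,0])

```text
time: 6.2
ee_pos: [0.6731, 0.0163, 0.0813]
tcp_rot: [180.0, -0.0, 80.4]
wrist_force: [0.6, -1.5, 0.9]
opening: -0.0002
```

Request:
apply_moves(targets=[0.012,0.032,0,0,0,0.095,0,0.024,0.064,0,0,0,0.19,0,0.036,0.096,0,0,0,0.286,0])

```text
time: 6.5
ee_pos: [0.6741, 0.0187, 0.0813]
tcp_rot: [180.0, 0.1, 82.1]
wrist_force: [-0.5, -5.0, 0.6]
opening: -0.0001
```

```bash
python3 arc.py 1 2 3 6 9;python3 - <<'E'
from h import *
s=snap('side','s3.png')
b=cv2.resize(s['img'][140:240,240:340,::-1],None,fx=6,fy=6,interpolation=2)
cv2.imwrite('pics/c3.png',b)
E
```

```text
t 6.5 yaw 82.08468954276985 radial 0.09730311395464043 tang -0.02363979556691531 F_t -4.999022477223994 F_r 0.19255334132767501
1.0 [0.011 0.032] 0.095
2.0 [0.021 0.065] 0.191
3.0 [0.031 0.097] 0.286
6.0 [0.059 0.195] 0.573
9.0 [0.085 0.293] 0.859
```

View pics/c3.png

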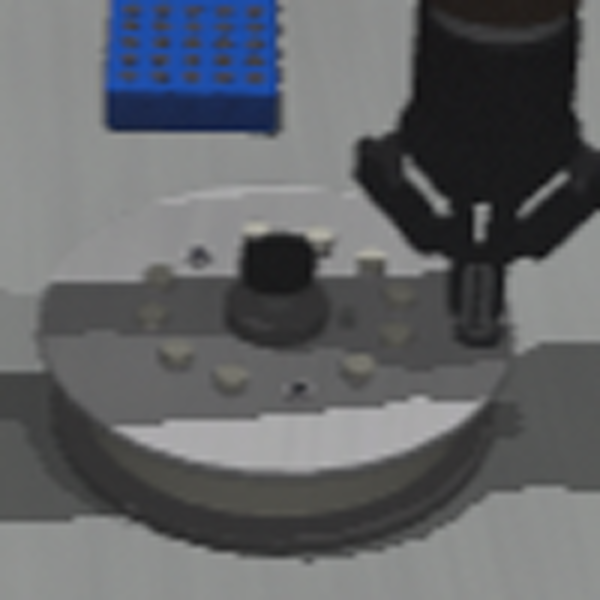

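Request:
apply_moves(targets=[0.005,0.016,0,0,0,0.05,0,0.011,0.032,0,0,0,0.095,0])

```text
time: 6.75
ee_pos: [0.6744, 0.0195, 0.0813]
tcp_rot: [-180.0, 0.1, 82.6]
wrist_force: [-0.0, -5.7, 1.0]
opening: 0.0002
```

Request:
apply_moves(targets=[0.005,0.016,0,0,0,0.05,0,0.011,0.032,0,0,0,0.095,0])

```text
time: 6.95
ee_pos: [0.6747, 0.0201, 0.0813]
tcp_rot: [-180.0, 0.1, 83.2]
wrist_force: [-0.3, -7.7, 0.5]
opening: 0.0002
```

Request:
apply_moves(targets=[0.005,0.016,0,0,0,0.05,0,0.01,0.032,0,0,0,0.095,0])

```text
time: 7.15
ee_pos: [0.675, 0.0209, 0.0813]
tcp_rot: [-180.0, 0.1, 83.7]
wrist_force: [-0.7, -8.8, 1.0]
opening: 0.0001
```

```bash
python3 arc.py 1 
```

```text
t 7.15 yaw 83.73128521031371 radial 0.09722457663917014 tang -0.024175634466421302 F_t -8.785043686114413 F_r 0.2744751589438238
1.0 [0.01  0.032] 0.095
```

Request:
apply_moves(targets=[0.005,0.016,0,0,0,0.05,0,0.005,0.016,0,0,0,0.05,0])

```text
time: 7.35
ee_pos: [0.6753, 0.0215, 0.0813]
tcp_rot: [180.0, 0.1, 84.0]
wrist_force: [0.7, -7.0, 1.5]
opening: -0.0002
```

Request:
apply_moves(targets=[0.005,0.016,0,0,0,0.05,0,0.005,0.016,0,0,0,0.05,0])

```text
time: 7.55
ee_pos: [0.6754, 0.0221, 0.0813]
tcp_rot: [180.0, 0.1, 84.3]
wrist_force: [0.0, -6.6, 1.2]
opening: 0.0004
```

```bash
python3 arc.py 1 
```

```text
t 7.55 yaw 84.34059846150275 radial 0.09726894398776398 tang -0.0239036916405479 F_t -6.534432965149222 F_r 0.6728377069765683
1.0 [0.009 0.033] 0.095
```

Past the crest, the force is beginning to fall. Continuing in small steps.

Request:
apply_moves(targets=[0.005,0.016,0,0,0,0.05,0,0.005,0.016,0,0,0,0.05,0])

```text
time: 7.75
ee_pos: [0.6756, 0.0228, 0.0813]
tcp_rot: [180.0, 0.0, 84.7]
wrist_force: [1.1, -5.8, -0.0]
opening: -0.0002
```

Request:
apply_moves(targets=[0.005,0.016,0,0,0,0.05,0,0.005,0.016,0,0,0,0.05,0])

```text
time: 7.95
ee_pos: [0.6758, 0.0235, 0.0813]
tcp_rot: [180.0, 0.0, 85.0]
wrist_force: [0.2, -4.3, 0.1]
opening: 0.0
```

```bash
python3 arc.py 1 
```

```text
t 7.95 yaw 84.95834150698077 radial 0.09728260091135785 tang -0.023567970378598955 F_t -4.306578843921557 F_r 0.5891968191264458
1.0 [0.009 0.033] 0.095
```

Request:
apply_moves(targets=[0.004,0.016,0,0,0,0.05,0,0.004,0.016,0,0,0,0.05,0])

```text
time: 8.15
ee_pos: [0.676, 0.0242, 0.0813]
tcp_rot: [180.0, 0.0, 85.3]
wrist_force: [1.6, -4.1, 1.2]
opening: -0.0002
```

Request:
apply_moves(targets=[0.004,0.016,0,0,0,0.05,0,0.004,0.016,0,0,0,0.05,0])

```text
time: 8.35
ee_pos: [0.6762, 0.0249, 0.0813]
tcp_rot: [180.0, -0.0, 85.6]
wrist_force: [2.7, -2.9, -0.4]
opening: -0.0003
```

```bash
python3 arc.py 1 
```

```text
t 8.35 yaw 85.57697442103124 radial 0.0972417653703756 tang -0.02321622707695859 F_t -2.6937515312990765 F_r 2.9012395480698125
1.0 [0.009 0.033] 0.095
```

Request:
apply_moves(targets=[0.004,0.016,0,0,0,0.05,0,0.004,0.016,0,0,0,0.05,0])

```text
time: 8.55
ee_pos: [0.6761, 0.0255, 0.0814]
tcp_rot: [180.0, -0.0, 85.9]
wrist_force: [2.2, -2.6, 1.5]
opening: -0.0
```

Request:
apply_moves(targets=[0.004,0.016,0,0,0,0.05,0,0.004,0.016,0,0,0,0.05,0])

```text
time: 8.75
ee_pos: [0.6762, 0.0261, 0.0813]
tcp_rot: [-180.0, -0.0, 86.2]
wrist_force: [0.9, -3.1, -0.6]
opening: -0.0002
```

```bash
python3 arc.py 1;python3 - <<'E'
from h import *
s=snap('side','s4.png')
b=cv2.resize(s['img'][140:240,240:340,::-1],None,fx=6,fy=6,interpolation=2)
cv2.imwrite('pics/c4.png',b)
E
```

```text
t 8.75 yaw 86.19372263865814 radial 0.09689703883525742 tang -0.023062203606440183 F_t -3.0552242895662474 F_r 1.081095460380204
1.0 [0.008 0.033] 0.095
```

View pics/c4.png

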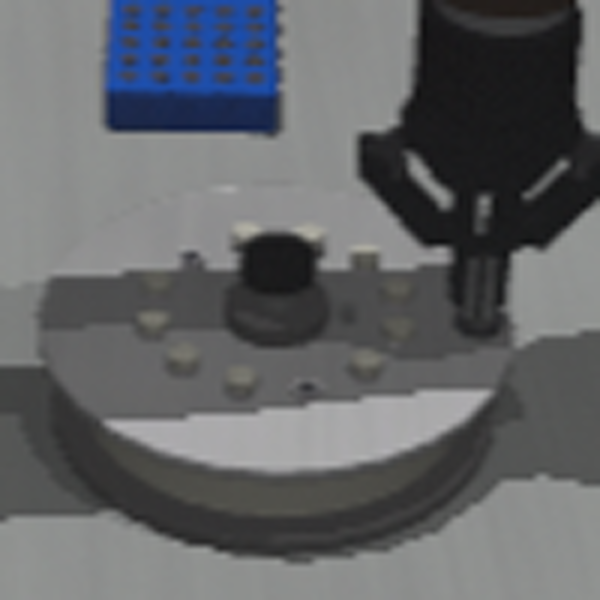

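```bash
python3 - <<'E'
from h import *
f=[]
for i in range(10):
    camera('side');o=bot.get_obs();f.append(o['wrist_force'])
print(np.mean(f,0),np.std(f,0),o['ee_pos'])
E
```

```text
[ 0.42983411 -1.26441728  0.66788134] [0.43252729 0.83493899 0.69731384] [0.67602139 0.02606082 0.08120898]
```

Request:
apply_moves(targets=[0.004,0.016,0,0,0,0.05,0,0.008,0.032,0,0,0,0.1,0])

```text
time: 9.5
ee_pos: [0.6763, 0.0266, 0.0812]
tcp_rot: [-180.0, 0.0, 86.8]
wrist_force: [-0.6, -1.7, 0.4]
opening: -0.0004
```

```bash
cat > f.py <<'E'
from h import *
f=[]
for i in range(5):
    s=camera('side');o=bot.get_obs();f.append(o['wrist_force'])
print(o['time'],np.mean(f,0).round(2),o['ee_pos'].round(4),o['tcp_rot'][2].round(2))
E
python3 f.py
```

```text
9.75 [ 0.34 -0.15  0.05] [0.6764 0.027  0.0812] 86.78
```

Request:
apply_moves(targets=[0.004,0.016,0,0,0,0.05,0,0.007,0.032,0,0,0,0.1,0])

```text
time: 9.95
ee_pos: [0.6767, 0.0277, 0.0812]
tcp_rot: [-180.0, 0.0, 87.4]
wrist_force: [0.5, -1.5, -1.2]
opening: -0.0001
```

```bash
python3 f.py
```

```text
10.2 [-0.07 -0.36 -0.34] [0.6767 0.0278 0.0813] 87.37
```

```bash
cat > hole.py <<'E'
from h import *
import glob,sys
c=snap('side',sys.argv[1]) 
A=(.581,.0555)
def hole(im):
    # rectify 0.5mm/px, 260mm
    N=520;g=(np.arange(N)-260)*.0005
    X,Y=np.meshgrid(A[0]+g,A[1]-g)
    P=np.stack([X.ravel(),Y.ravel(),np.full(X.size,.058)],1)
    uv=np.array([proj(c,p) for p in P]).astype(np.float32).reshape(N,N,2)
    return uv
import os
if not os.path.exists('uv.npy'): np.save('uv.npy',hole(None))
uv=np.load('uv.npy')
for f in ['side0','s1','s2','s3','s4',sys.argv[1][:-4]]:
    im=cv2.imread(f'pics/{f}.png',0)
    r=cv2.remap(im,uv[...,0],uv[...,1],cv2.INTER_CUBIC)
    if f==sys.argv[1][:-4]: cv2.imwrite('pics/rect_'+f+'.png',r)
    # polar profile at r=45..70, angles -140..-60
    th=np.radians(np.arange(-140,-50,.25)); rr=np.arange(56,70,.5)
    mx=(260+rr[:,None]*2*np.cos(th)).astype(np.float32);my=(260-rr[:,None]*2*np.sin(th)).astype(np.float32)
    pr=cv2.remap(r,mx,my,cv2.INTER_LINEAR).astype(float)
    d=np.median(pr,1,keepdims=True)-pr; d[d<15]=0
    i,j=np.unravel_index(cv2.GaussianBlur(d,(0,0),4).argmax(),d.shape)
    s=slice(max(j-25,0),j+25);w=d[:,s]
    print(f,'hole r',(w.sum(1)@rr/w.sum()).round(1),'ang',(w.sum(0)@np.degrees(th[s])/w.sum()).round(2))
E
python3 hole.py s5.png
```

```text
side0 hole r 63.9 ang -128.41
s1 hole r 59.9 ang -101.39
s2 hole r 59.8 ang -96.73
s3 hole r 60.3 ang -85.82
s4 hole r 60.7 ang -81.9
s5 hole r 60.8 ang -79.85
```

View pics/rect_s5.png

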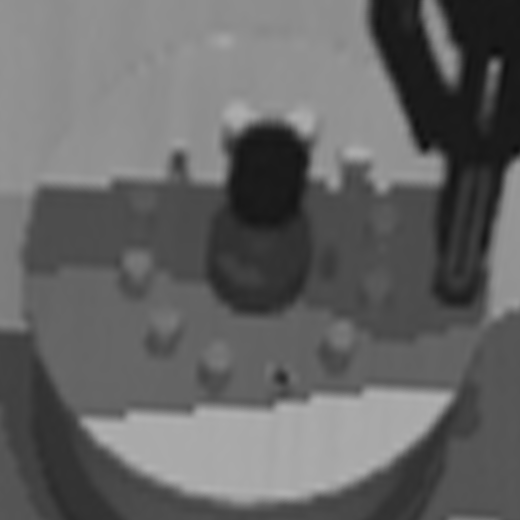

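Request:
apply_moves(targets=[-0.01,-0.3,0,0,0,0,0,-0.02,-0.6,0,0,0,0,0,-0.02,-0.6,1.2,0,0,0,0,-0.02,-0.6,2.4,0,0,0,0,-0.02,-1.8,3.5,0,0,0,0])

```text
time: 10.75
ee_pos: [0.676, -0.0244, 0.1879]
tcp_rot: [180.0, -0.1, 87.6]
wrist_force: [0.7, -0.2, 1.1]
opening: 0.0003
```

Request:
apply_moves(targets=[-1.0,-1,0.5,0,0,0,0,-2,-2,1,0,0,0,0,-3,-3,1,0,0,0,0,-4,-4,1,0,0,0,0,-5,-5,1,0,0,0,0])

```text
time: 11.25
ee_pos: [0.5245, -0.1779, 0.2166]
tcp_rot: [180.0, 0.0, 87.3]
wrist_force: [-0.0, 0.1, 0.8]
opening: -0.0001
```

```bash
python3 hole.py s6.png; python3 - <<'E'
from h import *
c=snap('top','t6.png')
a=cv2.resize(c['img'][140:265,190:315,::-1],None,fx=4.8,fy=4.8,interpolation=2)
cv2.imwrite('pics/c6.png',a)
s=cv2.imread('pics/s6.png');cv2.imwrite('pics/c6s.png',cv2.resize(s[140:240,230:340],None,fx=6,fy=6,interpolation=2))
print(bot.get_obs()['ee_pos'])
E
```

```text
side0 hole r 63.9 ang -128.41
s1 hole r 59.9 ang -101.39
s2 hole r 59.8 ang -96.73
s3 hole r 60.3 ang -85.82
s4 hole r 60.7 ang -81.9
s6 hole r 62.1 ang -137.3
[ 0.523032   -0.17974041  0.21734773]
```

View pics/c6.png

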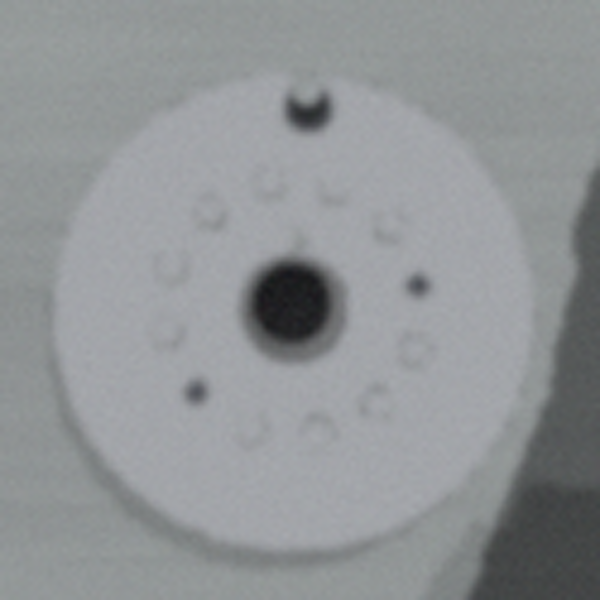

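View pics/c6s.png

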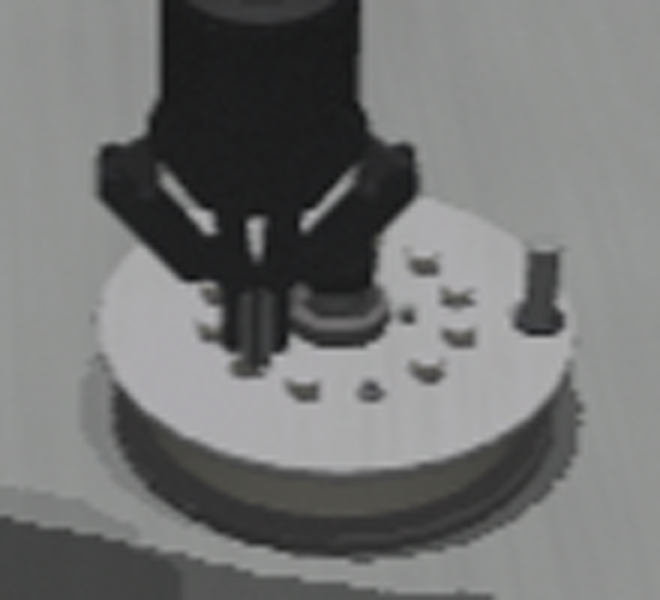

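```bash
python3 - <<'E'
from h import *
c=camera('top')
K=at_z(c,250.6,202.7,.098);P=at_z(c,254.4,159.8,.106);d=P-K
print(K,P,np.hypot(*d[:2]),np.degrees(np.arctan2(d[1],d[0])))
A=np.array([.581,.0555])
an=lambda u,v:np.degrees(np.arctan2(*(at_z(c,u,v,.058)[:2]-A)[::-1]))
for a,b in(((277,208.6),(276.9,199.4)),((226.2,213.6),(230.6,221.7))): print(an(*a),an(*b),an(*b)-an(*a))
E
```

```text
[0.581588   0.05517544 0.098     ] [0.6778656  0.04505866 0.106     ] 0.09680767731812422 -5.998589326997046
-99.45363120096906 -79.17306433328021 20.280566867688847
108.79447906704276 128.93737295252024 20.142893885477477
```

Request:
apply_moves(targets=[0.39,1.55,0,0,0,0,0,0.78,3.1,0,0,0,0,0,1.17,4.65,0,0,0,0,0,1.55,6.2,0,0,0,0,1.93,7.8,0,0,0,0,0])

```text
schema error: expected a multiple of 7 numbers
```

Request:
apply_moves(targets=[0,0,-1,0,0,0,0,0,0,-2,0,0,0,0,0,0,-3,0,0,0,0,0,0,-3.5,0,0,0,0,0,0,-3.5,0,0,0,0])

```text
time: 11.9
ee_pos: [0.5253, -0.1757, 0.1092]
tcp_rot: [-179.8, -0.1, 87.4]
wrist_force: [-0.5, 0.2, -0.1]
opening: -0.0
```

Request:
apply_moves(targets=[0,0,1.3,0,0,0,0,0,0,2.6,0,0,0,0,0.2,1,2.6,0,0,0,0,0.5,2.4,2.6,0,0,0,0,0.8,3.8,2.6,0,0,0,0])

```text
time: 12.4
ee_pos: [0.551, -0.0613, 0.1918]
tcp_rot: [179.8, 0.0, 87.3]
wrist_force: [0.9, -1.2, 0.0]
opening: -0.0001
```

Request:
apply_moves(targets=[0.35,1.3,0,0,0,0,0,0.7,2.6,0,0,0,0,0,1.05,3.9,0,0,0,0,0,1.05,3.9,0,0,0,0,0])

```text
time: 12.8
ee_pos: [0.5828, 0.0591, 0.1908]
tcp_rot: [179.9, -0.1, 87.6]
wrist_force: [-0.3, -0.5, -0.6]
opening: 0.0001
```

```bash
python3 f.py
```

```text
13.05 [ 0.13 -0.36 -0.07] [0.5817 0.0539 0.1901] 87.31
```

Request:
apply_moves(targets=[0,0.04,-1,0,0,0,0,0,0.04,-2,0,0,0,0,0,0.04,-2.6,0,0,0,0,0,0.04,-2.85,0,0,0,0,0,0.04,-2.85,0,0,0,0])

```text
time: 13.55
ee_pos: [0.5811, 0.0551, 0.1034]
tcp_rot: [-179.9, 0.0, 87.3]
wrist_force: [0.7, -0.1, 0.7]
opening: -0.0001
```

Request:
apply_moves(targets=[0,0,-0.05,0,0,0,0,0,0,-0.1,0,0,0,0,0,0,-0.15,0,0,0,0,0,0,-0.2,0,0,0,0])

```text
time: 13.95
ee_pos: [0.5818, 0.056, 0.0982]
tcp_rot: [180.0, -0.0, 87.4]
wrist_force: [-0.4, 0.2, 0.7]
opening: -0.0001
```

```bash
python3 f.py
```

```text
14.2 [ 0.43 -0.05  0.54] [0.5816 0.056  0.0979] 87.37
```

Now press 2 mm per call, watching for the 2.5 mm block.

Request:
apply_moves(targets=[0,0,-0.03,0,0,0,0,0,0,-0.06,0,0,0,0])

```text
time: 14.4
ee_pos: [0.5816, 0.056, 0.0962]
tcp_rot: [180.0, -0.0, 87.4]
wrist_force: [-0.1, -0.2, 1.5]
opening: -0.0003
```

Request:
apply_moves(targets=[0,0,-0.02,0,0,0,0,0,0,-0.04,0,0,0,0])

```text
time: 14.6
ee_pos: [0.5816, 0.056, 0.0949]
tcp_rot: [180.0, -0.0, 87.4]
wrist_force: [0.8, -0.2, 2.3]
opening: -0.0004
```

Request:
apply_moves(targets=[0,0,-0.02,0,0,0,0,0,0,-0.03,0,0,0,0])

```text
time: 14.8
ee_pos: [0.5816, 0.056, 0.0938]
tcp_rot: [180.0, -0.0, 87.4]
wrist_force: [0.4, 0.9, 3.0]
opening: 0.0004
```

Request:
apply_moves(targets=[0,0,-0.02,0,0,0,0,0,0,-0.035,0,0,0,0])

```text
time: 15.0
ee_pos: [0.5816, 0.056, 0.0928]
tcp_rot: [180.0, -0.0, 87.4]
wrist_force: [0.3, -0.0, 1.3]
opening: 0.0001
```

Request:
apply_moves(targets=[0,0,-0.02,0,0,0,0,0,0,-0.035,0,0,0,0])

```text
time: 15.2
ee_pos: [0.5816, 0.0559, 0.0918]
tcp_rot: [180.0, -0.0, 87.4]
wrist_force: [0.7, 1.2, 2.5]
opening: 0.0002
```

```bash
python3 f.py
```

```text
15.45 [0.58 0.77 1.79] [0.5815 0.0559 0.0917] 87.37
```

Request:
apply_moves(targets=[0,0,-0.035,0,0,0,0,0,0,-0.07,0,0,0,0])

```text
time: 15.65
ee_pos: [0.5816, 0.056, 0.0897]
tcp_rot: [180.0, -0.0, 87.4]
wrist_force: [-0.0, 1.0, 2.5]
opening: -0.0001
```

Request:
apply_moves(targets=[0,0,-0.02,0,0,0,0,0,0,-0.035,0,0,0,0])

```text
time: 15.85
ee_pos: [0.5815, 0.0559, 0.0886]
tcp_rot: [180.0, 0.0, 87.4]
wrist_force: [0.9, 0.5, 2.4]
opening: -0.0002
```

Request:
apply_moves(targets=[0,0,-0.02,0,0,0,0,0,0,-0.035,0,0,0,0])

```text
time: 16.05
ee_pos: [0.5816, 0.0559, 0.088]
tcp_rot: [180.0, -0.0, 87.4]
wrist_force: [-0.6, 0.5, 8.4]
opening: 0.0001
```

Request:
apply_moves(targets=[0,0,-0.015,0,0,0,0,0,0,-0.03,0,0,0,0])

```text
time: 16.25
ee_pos: [0.5817, 0.0559, 0.088]
tcp_rot: [179.9, -0.0, 87.4]
wrist_force: [-4.0, 0.3, 12.9]
opening: -0.0
```

```bash
python3 f.py
```

```text
16.5 [-3.06  0.43 11.04] [0.5817 0.056  0.088 ] 87.37
```

Solid end at 10 mm. Retreat straight up and aside.

Request:
apply_moves(targets=[0,0,0.5,0,0,0,0,0,0,1.5,0,0,0,0,0,0,2.7,0,0,0,0,0,0,4,0,0,0,0,-0.5,-1,4,0,0,0,0])

```text
time: 17.0
ee_pos: [0.5689, 0.0276, 0.2125]
tcp_rot: [179.6, -0.1, 87.5]
wrist_force: [-0.6, -1.1, 0.1]
opening: -0.0002
```

Request:
apply_moves(targets=[-1,-1,0,0,0,0,0,-2,-2,0,0,0,0,0,-3,-3.3,0,0,0,0,0,-4,-4.6,0,0,0,0,0,-5,-5.9,0,0,0,0,0])

```text
time: 17.5
ee_pos: [0.4149, -0.1521, 0.2071]
tcp_rot: [180.0, 0.0, 87.4]
wrist_force: [0.6, -0.7, 0.5]
opening: 0.0
```

```bash
python3 - <<'E'
from h import *
c=snap('top','t7.png');s=snap('side','s7.png')
a=cv2.resize(c['img'][140:265,190:315,::-1],None,fx=3.2,fy=3.2,interpolation=2)
b=cv2.resize(s['img'][140:240,240:340,::-1],None,fx=4,fy=4,interpolation=2)
cv2.imwrite('pics/c7.png',np.hstack([a,b]))
cv2.imwrite('pics/c7b.png',np.hstack([cv2.resize(x['img'][:,:,::-1],(400,300)) for x in(c,s)]))
print(bot.get_obs()['ee_pos'])
E
```

```text
[ 0.4135504  -0.15447637  0.20762717]
```

View pics/c7.png

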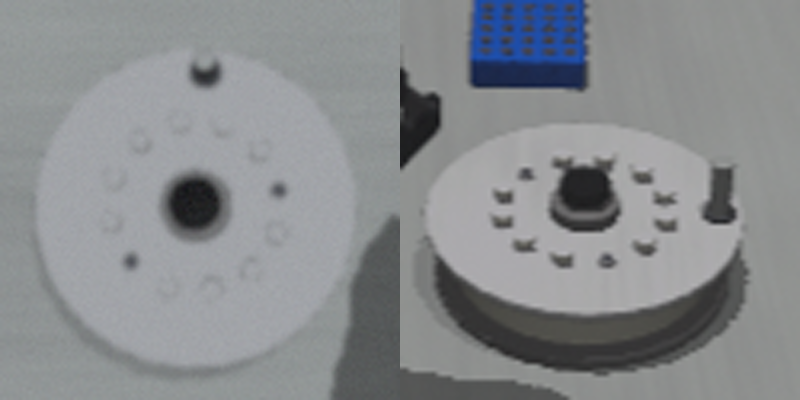

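View pics/c7b.png

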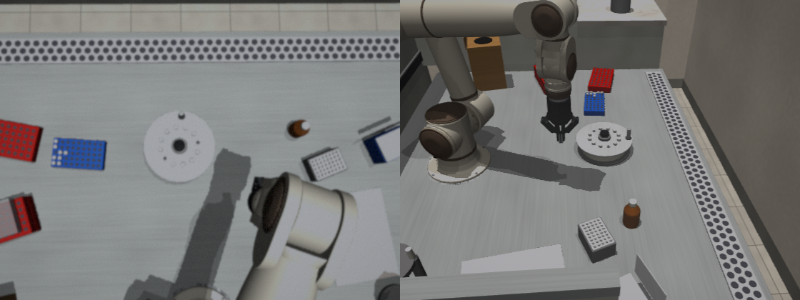

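The pictures show the post unmoved at (254, 159) px in the top view, the knob sitting visibly lower, the rack, box and bottle undisturbed, and the arm clear.

```bash
python3 -c "
from workcell import bot
print(bot.job_done())"
```

```text
the job is handed in; nothing more can be done
None
```

The carousel is in its next stop and locked, and I handed the job in at about 18 s of the 70 s allowed.

- **Push:** I moved the post counter-clockwise with the shut fingers, in small steps. The force peaked at about 9 N over the low bump, a little above the stated 4 to 7 N; readings vary by about 1 N. It then fell to about 0 N, and I stopped there. The high bump was never reached.
- **Turn:** The disc turned about 20° by the top camera. The post and the disc's dark marks agree within half a degree. The side camera gave about 21.5°. The disc did not move when I let go.
- **Lock:** The knob slid down against 2 to 3 N (about 4 N expected), past the 2.5 mm depth where it would have been blocked off a stop. It came to a solid end at 10 mm, and I pressed to about 13 N there.
- **Last check:** The pictures show the knob down, the post unmoved, the rack, tip box and bottle where they were, and the arm clear.
- **Slip:** One move call was malformed and refused, so the next one lowered the tool over empty bench beside the drum. It touched nothing, and I raised it again.

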